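# Set a coupling on a dished end and hold the sprung pointer at its mark

## Task

Set the threaded coupling upright on the very top of the small domed steel dished end, so that it balances there by itself. Then take the upright post of the sprung pointer rod and draw the rod out of its tube until the dark ring round the rod stands at the tube's mouth, so that the pointer shows over the coupling; finish while still gripping the post and holding the rod at that mark, without letting go. Do not shift the tape measure or the loose half-round aluminium block.

Things in the scene. Friction and masses are not known exactly. Their poses are not given: they have to be found in the camera images.
- coupling_centre (a point): centre (half-way up) of the loose threaded steel coupling, a round 42 mm diameter, 42 mm high open-ended sleeve standing on end on the bench, with a 36 mm diameter ribbed plastic cap forming its top 8 mm; about 0.16 kg; z is its axis, cap up. Take it across its 42 mm diameter.
- crown (a point): topmost point of the dished end, a fixed plain steel dome of 84 mm diameter, 60 mm spherical radius at the top, at one end of the gauge's base plate; the crown is 42 mm above the bench. The axes are the gauge's own: z up, -y is the way the rod draws out, the tube stand lies toward +y. A coupling set on it centred sinks about 1 to 2 mm over the dome, so its centre then stands 19 to 20 mm above this point.
- post_grip (a point): grip point on the upright pull post that is fixed to the pointer rod: a round steel post of 16 mm diameter, bare and graspable from 28 mm below this point to 22 mm above it; the point is on the post's axis, 152 mm above the bench. Moves with the rod. Axes as the crown's. Below the post's foot lie an 18 mm wide, 24 mm long block, then the 10 mm thick rod running to +y into the tube and the 6 mm thick pointer running to -y, 115 mm above the bench.
- pointer_tip (a point): tip of the pointer, 85 mm ahead (-y) of the post and 99 mm above the bench; with the rod at its mark it stands straight over the crown, about 16 mm above the top of a coupling set there. With the rod home it is 70 mm short of that. Moves with the rod.
- tube_mouth (a point): centre of the mouth of the fixed 23 mm tube that the rod slides out of, 115 mm above the bench; the face of the 27 mm dark gland ring.
- gauge_base: the fixed gauge: a 90 x 425 x 10 mm steel base plate with the dome on one end and the stand with the tube on the other; origin on the bench straight below the crown, same axes as the crown. Everything on it except the rod is fixed.
- pointer_rod (a joint): how far the rod is drawn out, m: 0 = home (the spring keeps it there), 0.070 = the dark 4 mm ring round the rod stands at the tube's mouth (the length mark), 0.090 = end stop. An inner spring pulls it back with 2.8 N at home, rising by 0.7 N per 10 mm to 7.7 N at the mark.
- tape_centre (a point): point on a loose tape measure standing on edge, 36 x 90 x 64 mm, half-way up its case; a bystander.
- block_centre (a point): centre of a loose bored aluminium half-round block, 42 x 124 x 38 mm, long along its y, lying on the bench; a bystander.
- coupling: the same coupling; origin at the centre of its underside.

How it is judged (in metres and radians):
On the way, in this order (a step that is already met when the one before it is completed fails the run):
1. the coupling stands by itself on the crown of the dished end, the rod still home (horizontal distance between coupling_centre and crown below 0.01 m and angle between coupling_centre's own z axis and vertical below 0.2 rad and z of coupling_centre in the frame of crown between 0.015 and 0.025 m and contact force between coupling and the fingers below 0.1 N and contact force between coupling and gauge_base above 0.3 N and linear speed of coupling below 0.03 m/s and value of joint pointer_rod below 0.015 m), for 0.3 s.
2. the rod is drawn out to its mark by the gripped post (value of joint pointer_rod between 0.065 and 0.075 m and contact force between the fingers and pointer_rod above 2 N), for 0.2 s.
At the end, for the whole second after the job is handed in: The fingers grip the post and hold the rod out at its mark (0.070 m, within 5 mm); the coupling rests free on the dished end alone, at rest, its centre within 10 mm of the crown seen from above and 15 to 25 mm above it, upright within 0.2 rad (all of step 2 and horizontal distance between coupling_centre and crown below 0.01 m and angle between coupling_centre's own z axis and vertical below 0.2 rad and z of coupling_centre in the frame of crown between 0.015 and 0.025 m and contact force between coupling and the fingers below 0.1 N and contact force between coupling and gauge_base above 0.3 N and linear speed of coupling below 0.03 m/s); the arm keeps its last pose, push and grip.
It fails at once if the tape measure is shifted by more than 30 mm (distance of tape_centre from where it was at the start of the episode above 0.03 m).
It fails at once if the bored block is shifted by more than 30 mm (distance of block_centre from where it was at the start of the episode above 0.03 m).
It also fails if it takes over 51 s, if anything falls off the work surface, if the arm or the gripper's body presses on something with over 40 N, if the wrist force passes 120 N, or if a joint passes its speed limit or range.

## Robot

A 7-joint arm with a two-finger parallel gripper is mounted at the origin on the work surface; the furniture and walls round the work are solid. World frame = base frame: x ahead of the robot, y to its left, z up, the work surface at z = 0. Lengths are in m, angles in degrees, forces in N, time in s.
With the tool pointing down it reaches from about 0.35 to 0.775 m from the base axis. Payload 3.1 kg.
Tool frame: the origin (TCP) lies on the centre line of the jaws, within the pads' length; the fingertips stand 17 mm ahead of it and the grasp point (between the pads) lies 2 mm behind it (robot.tip_reach is the distance from the TCP to the fingertips, in m); z points along the fingers, y is the direction in which the jaws open and shut (so a half turn about z gives the same grasp; the last joint's range is limited). The gripper opens to 85 mm and grips with 20 to 120 N. Pads are 22 mm wide; open, the fingers measure 114 mm over their backs; the gripper's body (76 mm by 85 mm) begins 54 mm behind the grasp point. The pads swing forward as they close: fully open they stand 13 mm farther back than shut.
Start: joints at [71.179, 17.813, 0.802, 86.603, -0.252, 75.585, -1.558], TCP at [0.156, -0.528, 0.248] pointing down, gripper open.
Joint ranges: [-154.91, 154.91], [-16.99, 109.72], [-72.82, 74.43], [7.12, 147.25], [-82.49, 262.49], [11.32, 116.49], [-174.64, 174.64]. Speed limits (degrees/s): [159.86, 159.86, 180, 180, 180, 180, 180].

## Interface

Orientations are given as [roll, pitch, yaw] about the fixed x, y, z axes, in that order (R = Rz(yaw) Ry(pitch) Rx(roll)).
In Python, from station import robot, fingers, vision, workorder, recognise gives the robot as it stands. Calls block until the motion is done:
- robot.move_to(position, orientation): joint-space move of the TCP to a pose.
- robot.line_to(position, orientation=None, velocity=0.15, f_stop=None): straight line of the TCP; orientation=None keeps the orientation; velocity is the mean speed in m/s. With f_stop (N) it stops when the force on the tool has changed by that much, and returns True; else False.
- robot.move_j(angles): joint-space move.
- fingers.gripper_to(opening, force=None): opening from 0.0 (shut) to 1.0 (fully open); force is the grip in N (None keeps the last); returns when the fingers have stopped.
- robot.pause(seconds).
- robot.inverse_kinematics(position, orientation): joint angles nearest the present ones, or None.
- vision.grab_frame(name): name is "side" or "top"; returns the picture (384x512x3 uint8, red, green, blue); there is no depth.
- vision.calibration(name): a dict with "mtx" (3x3 intrinsics, pixels), "extrinsics" (4x4, takes a point from world to camera coordinates). Camera axes: x right, y up, looking along -z (the intrinsics and any distortion apply to the point x, -y, -z); pixel columns grow to the right and rows downward; lengths in m; the calibration is good to about 2 mm. A picture is of the moment at which its call begins. calibration takes no time and is no camera call.
A pose or a line that the arm cannot do raises robot.PlanningError and nothing moves.
- workorder.close_job(): hands the job in, once; it reports no verdict.
Trained networks look in the newest picture that a camera, given by its name, has taken for a name from the list of things; names that differ only in an ending like _2 or _b are one class to them, and where a whole thing is asked for, a point or a joint stands for the part that bears it (a point fixed in the world has none). Each returns a list of dicts, best first, with "p" (0 to 1); they miss things now and then, are a little off and sometimes report something else, mostly with a low value. They report only what shows in the picture. A call takes as long as a camera call.
- recognise(label, camera): "rect" ([centre column, centre row, width, height] in pixels, round what is visible of it).
Readings, each from a call of its own:
- robot.current_time_s(): time.
- robot.current_joint_positions(): joint angles.
- robot.current_dq(): joint speeds.
- robot.current_joint_torque(): joint torques, N m.
- robot.current_tool_pos(): TCP position.
- robot.current_eef_rot(): TCP orientation.
- robot.current_contact_force(): force on the tool from outside, world axes, zero at the start.
- robot.current_torque(): the same for the moment, N m.
- robot.current_finger_gap(): opening from 0.0 (shut) to 1.0 (fully open).
Only numpy, scipy, OpenCV 4.12 (cv2) and the standard library are available. Lean on these libraries where they do the work, as an engineer would, in place of code of your own. Each camera call takes 0.05 s, during which the arm holds its last target. There are 200 camera calls.

## Working session

There is one attempt and no reset: what is moved stays moved. The work goes in short steps, each a Python script; the robot and the scene stay as the last script left them, time stands still between calls to the robot, and variables do not carry over. Pictures are saved under pics/ and viewed, about 8 in all and at most 12, crops included, and the job is handed in when it is done.

```bash
ls; mkdir -p pics; cat > h.py <<'E'
import numpy as np, cv2
from station import robot, fingers, vision, workorder, recognise
def P(cam):
    c=vision.calibration(cam); K=np.array(c["mtx"]); E=np.array(c["extrinsics"]); return c,K,E
def proj(cam,p):
    c,K,E=P(cam); q=E[:3,:3]@np.asarray(p,float)+E[:3,3]; q=np.array([q[0],-q[1],-q[2]]); u=K@q; return u[:2]/u[2]
def ray(cam,uv):
    c,K,E=P(cam); d=np.linalg.inv(K)@[uv[0],uv[1],1]; d=np.array([d[0],-d[1],-d[2]]); R=E[:3,:3]
    return -R.T@E[:3,3], R.T@d
def atz(cam,uv,z):
    o,d=ray(cam,uv); return o+d*(z-o[2])/d[2]
def tri(a,b):
    A=[];B=[]
    for cam,uv in (("top",a),("side",b)):
        o,d=ray(cam,uv); d=d/np.linalg.norm(d); M=np.eye(3)-np.outer(d,d); A.append(M);B.append(M@o)
    return np.linalg.lstsq(np.vstack(A),np.hstack(B),rcond=None)[0]
E
python3 - <<'E'
from h import *
ims=[]
for c in ("top","side"):
    im=vision.grab_frame(c); cv2.imwrite(f"pics/{c}0.png",im[...,::-1]); 
    d,K,E=P(c); print(c,[k for k in d], K.round(1).tolist(), (-E[:3,:3].T@E[:3,3]).round(3),{k:v for k,v in d.items() if k not in("mtx","extrinsics")})
    for l in ("coupling_centre","crown","post_grip","pointer_tip","tube_mouth","gauge_base","pointer_rod","tape_centre","block_centre","coupling"):
        try: print(l,[(np.round(r["rect"],1).tolist(),round(r["p"],2)) for r in recognise(l,c)[:2]])
        except Exception as e: print(l,repr(e)[:100])
print(robot.current_time_s(),robot.current_eef_rot())
for c in ("top","side"):
    im=cv2.imread(f"pics/{c}0.png"); cv2.imwrite(f"pics/{c}0b.png",cv2.resize(im,(800,600),interpolation=cv2.INTER_CUBIC))
E
```

```text
pics
top ['mtx', 'extrinsics'] [[432.9, 0.0, 250.5], [0.0, 432.9, 192.7], [0.0, 0.0, 1.0]] [ 0.484 -0.08   1.224] {}
coupling_centre [([299.2, 189.7, 16.8, 15.8], 0.61)]
crown [([154.0, 182.2, 154.8, 69.7], 0.94)]
post_grip [([153.4, 176.7, 50.7, 17.3], 0.76)]
pointer_tip [([148.4, 178.7, 34.7, 9.2], 0.56)]
tube_mouth [([155.7, 182.4, 156.8, 63.8], 0.75), ([359.8, 233.9, 28.6, 32.5], 0.29)]
gauge_base [([152.7, 181.9, 151.6, 70.0], 0.73), ([299.0, 189.3, 19.3, 15.0], 0.52)]
pointer_rod [([153.1, 175.6, 45.9, 19.4], 0.74)]
tape_centre [([360.2, 233.6, 24.4, 30.1], 0.89)]
block_centre [([352.0, 156.1, 45.6, 17.5], 0.61)]
coupling [([300.1, 191.6, 14.7, 16.9], 0.64)]
side ['mtx', 'extrinsics'] [[431.8, 0.0, 261.4], [0.0, 431.8, 191.7], [0.0, 0.0, 1.0]] [0.057 0.958 0.576] {}
coupling_centre [([276.8, 206.9, 11.5, 19.3], 0.68)]
crown [([191.6, 265.6, 89.8, 123.4], 0.87)]
post_grip [([201.3, 217.8, 18.0, 30.7], 0.68)]
pointer_tip [([201.2, 217.9, 16.3, 28.8], 0.77)]
tube_mouth [([193.1, 263.1, 86.5, 123.5], 0.65), ([278.1, 205.1, 11.4, 15.6], 0.51)]
gauge_base [([192.3, 267.9, 89.6, 128.6], 0.57)]
pointer_rod [([204.8, 219.5, 16.5, 33.0], 0.55)]
tape_centre [([325.4, 192.1, 21.9, 20.5], 0.66)]
block_centre [([191.7, 266.2, 89.8, 121.3], 0.71), ([269.6, 186.4, 28.6, 16.8], 0.69)]
coupling []
1.1 [1.79996558e+02 9.14129468e-04 1.64389729e+01]
```

View pics/top0b.png

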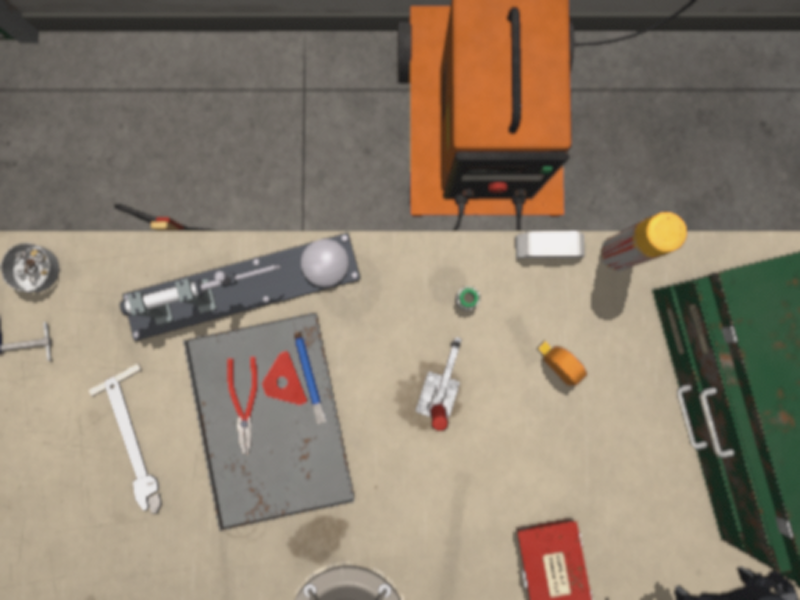

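View pics/side0b.png

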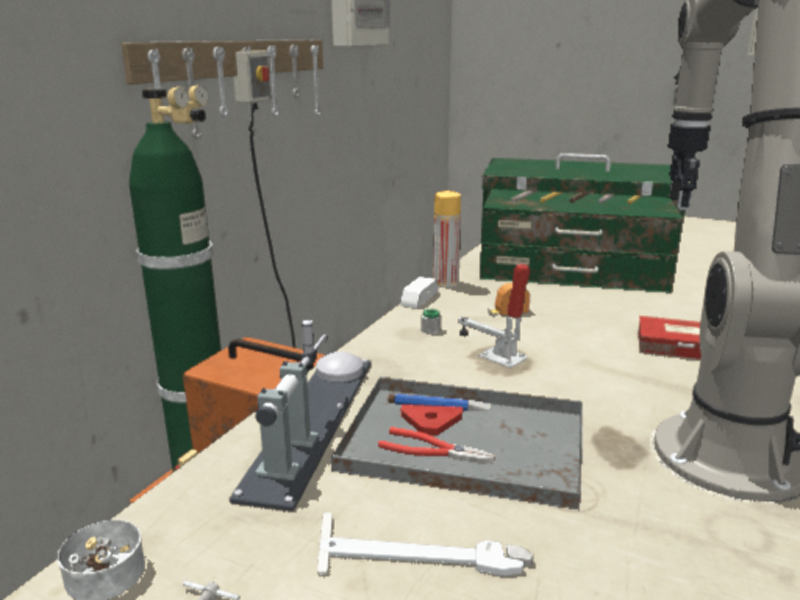

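Top: dome about (207,168), post about (141,176), rod running left to the tube, coupling with its green cap at (299,191), and a toggle clamp (red handle) near (280,260). Side: post top about (197,207), coupling (276,206). Next I'll look at enlarged crops.

```bash
python3 - <<'E'
from h import *
t=cv2.imread("pics/top0.png"); s=cv2.imread("pics/side0.png")
def crop(im,x,y,w,h,k):
    c=cv2.resize(im[y:y+h,x:x+w],None,fx=k,fy=k,interpolation=cv2.INTER_CUBIC)
    for i in range(0,w,10): 
        cv2.line(c,(i*k,0),(i*k,6 if i%50 else 14),(0,255,255),1)
        if i%20==0: cv2.putText(c,str(x+i),(i*k,24),0,.35,(0,255,255),1)
    for i in range(0,h,10):
        cv2.line(c,(0,i*k),(6,i*k),(0,255,255),1)
        if i%20==0: cv2.putText(c,str(y+i),(8,i*k+4),0,.35,(0,255,255),1)
    return c
a=crop(t,75,145,160,75,5)
cv2.imwrite("pics/c1.png",a)
b=np.zeros((600,800,3),np.uint8)
q=crop(s,145,200,100,120,5); b[:600,:500]=q
q=crop(s,255,180,50,50,6); b[:300,500:800]=q
q=crop(t,275,165,50,50,6); b[300:600,500:800]=q
cv2.imwrite("pics/c2.png",b)
# colour segmentation of green cap
for n,im,(x,y,w,h) in (("top",t,(285,175,30,30)),("side",s,(262,190,30,30))):
    hsv=cv2.cvtColor(im,cv2.COLOR_BGR2HSV)[y:y+h,x:x+w]; m=(hsv[...,0]>60)&(hsv[...,0]<90)&(hsv[...,1]>110)
    yy,xx=np.nonzero(m); print(n,m.sum(),xx.mean()+x,yy.mean()+y,xx.min()+x,xx.max()+x,yy.min()+y,yy.max()+y, atz(n,((xx.min()+xx.max())/2+x,(yy.min()+yy.max())/2+y),.042))
E
```

```text
top 25 299.48 191.2 295 304 186 195 [ 0.5738801  -0.21177693  0.042     ]
side 26 275.65384615384613 200.3846153846154 272 279 199 202 [ 0.56850751 -0.20102231  0.042     ]
```

View pics/c1.png

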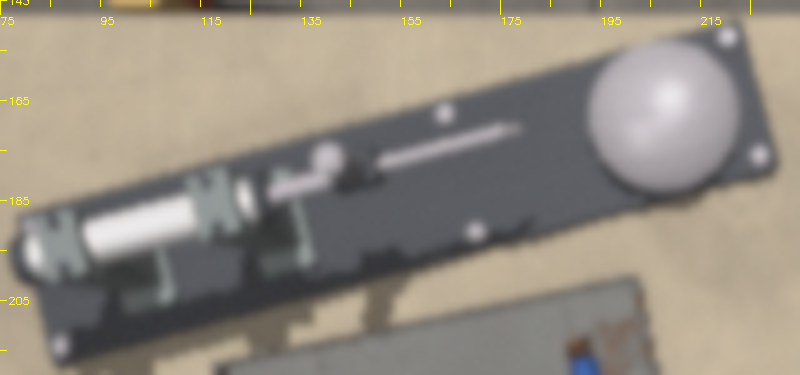

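View pics/c2.png

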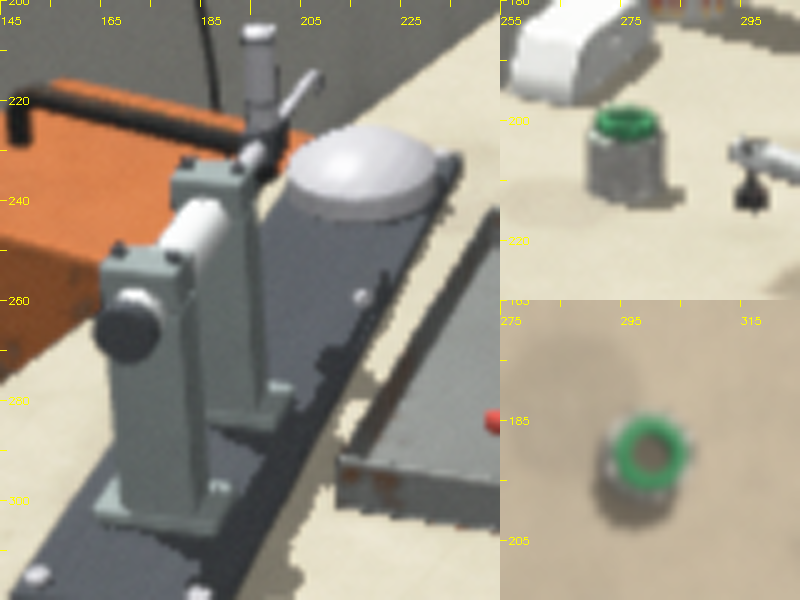

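```bash
cat > fit.py <<'E'
from h import *
from scipy.optimize import least_squares
f=lambda X,Y,x,y,k:(x+(X+.5)/k-.5,y+(Y+.5)/k-.5)
c1=lambda X,Y:f(X,Y,75,145,5); c2=lambda X,Y:f(X,Y,145,200,5)
obs=[("top",c1(737,22),"TR"),("top",c1(775,173),"BR"),("top",c1(58,367),"BL"),("top",c1(18,215),"TL"),
("top",c1(664,115),(0,0,.025)),("top",c1(327,158),(0,.155,.174)),("top",c1(518,128),(0,.070,.099)),
("side",c2(258,32),(0,.155,.174)),("side",c2(319,73),(0,.070,.101))]
def G(p,q): c,s=np.cos(p[2]),np.sin(p[2]); return np.array([p[0]+c*q[0]-s*q[1],p[1]+s*q[0]+c*q[1],q[2]])
def pts(p):
    a=p[3]; return dict(TR=(.045,-a,.01),BR=(-.045,-a,.01),BL=(-.045,.425-a,.01),TL=(.045,.425-a,.01))
def res(p):
    d=pts(p); return np.concatenate([proj(c,G(p,d.get(q,q) if isinstance(q,str) else q))-uv for c,uv,q in obs])
if __name__=="__main__":
    r=least_squares(res,[.63,.04,.2,.05],loss="soft_l1"); p=r.x
    print(p[:2],np.degrees(p[2]),p[3]); print(res(p).reshape(-1,2).round(1).tolist())
    for n,q in (("post",(0,.155,.152)),("postdrawn",(0,.085,.152))): print(n,G(p,q))
    # mouth: top pix at height .115 ; side
    m=atz("top",c1(258,195),.120); d=m[:2]-p[:2]; print("mouth y", -np.sin(p[2])*d[0]+np.cos(p[2])*d[1])
    ct=f(651-500,455-300,275,165,6); cs=f(627-500,119,255,180,6)
    t=tri(ct,cs); print("coupling",t,atz("top",ct,.042),atz("side",cs,.042), atz("top",recognise and (299.3,190.5),.042))
    x,y=atz("top",ct,.042)[:2]
    for yaw in (0,90,-90,180): print(yaw,robot.inverse_kinematics([x,y,.024],[180,0,yaw]))
    g=np.degrees(p[2])
    for yaw in (g,g+90,g-90,g+180):
        print(yaw)
        for q in ((0,0,.065),(0,.155,.156),(0,.085,.156)):
            j=robot.inverse_kinematics(G(p,q),[180,0,yaw]); print(None if j is None else np.round(j,0))
E
python3 fit.py
```

```text
[0.63878642 0.04212845] 15.175688941673762 0.054951227329348616
[[0.8, -0.8], [1.4, -0.5], [-1.7, 0.4], [-1.2, -0.1], [0.2, 0.2], [-0.0, 0.4], [0.6, 1.0], [-0.4, -1.2], [-0.3, 3.8]]
post [0.59821057 0.19172324 0.152     ]
postdrawn [0.61653515 0.1241643  0.152     ]
mouth y 0.20543674742336426
coupling [ 0.57363992 -0.21289969  0.04035482] [ 0.57410838 -0.21246323  0.042     ] [ 0.57144503 -0.20951925  0.042     ] [ 0.57388052 -0.21122949  0.042     ]
0 [ 28.71590219  37.6561625  -14.76503764  90.91364809  11.25799146
  52.89359814 -79.91806239]
90 [ 38.88906159  40.54720114 -30.45609518  90.46505139  23.56986515
  55.49176361   0.93063893]
-90 [  16.36612561   36.64249075    3.43645435   91.473681     -2.60337428
   51.96191249 -159.27052559]
180 [ 40.42701258  41.1987167  -32.94641059  90.39924927  25.57336468
  56.08418093  89.48140689]
15.175688941673762
[ 15.  41. -32.  84.  23.  62. -96.]
[  13.   42.  -56.   80.   34.   76. -118.]
[  18.   40.  -52.   80.   31.   75. -110.]
105.17568894167377
[ 23.  46. -47.  83.  35.  67. -15.]
[ 16.  45. -64.  80.  41.  79. -32.]
[ 17.  39. -50.  80.  30.  75. -19.]
-74.82431105832623
[ -41.   52.   64.   86.  -48.   72. -136.]
[ 16.  44. -62.  80.  39.  79. 149.]
[ -50.   44.   64.   83.  -40.   78. -148.]
195.17568894167377
[ 21.  44. -44.  83.  32.  65.  77.]
[ 17.  46. -65.  80.  41.  80.  57.]
[ 17.  39. -49.  80.  30.  74.  71.]
```

```bash
python3 - <<'E'
from h import *
x,y=.5740,-.2120; g=15.2
robot.move_to([x,y,.25],[180,0,g]); fingers.gripper_to(.78,25)
robot.line_to([x,y,.021],velocity=.2)
print(robot.current_contact_force())
fingers.gripper_to(0,25); print("gap",robot.current_finger_gap(),robot.current_contact_force())
fingers.gripper_to(.78); 
robot.line_to([x,y,.095],velocity=.2); robot.line_to([x,y,.095],[180,0,g+90]); robot.line_to([x,y,.021],velocity=.2)
fingers.gripper_to(0,40); print("gap",robot.current_finger_gap(),robot.current_contact_force(),robot.current_tool_pos())
robot.line_to([x,y,.16],velocity=.2); print(robot.current_contact_force(),robot.current_finger_gap(),robot.current_time_s())
b=np.zeros((480,800,3),np.uint8)
for i,(c,u) in enumerate((("top",(300,190)),("side",(277,190)))):
    im=vision.grab_frame(c)[...,::-1]; x0,y0=u[0]-40,u[1]-48
    b[:,400*i:400*i+400]=cv2.resize(im[y0:y0+96,x0:x0+80],(400,480),interpolation=cv2.INTER_CUBIC)
cv2.imwrite("pics/g1.png",b)
E
```

```text
[-0.3314088  -0.68254263 -0.34311764]
gap 0.4799296405471858 [-0.05237979 -0.08624104  5.59724695]
gap 0.47347181772850144 [-0.1134531   1.23494254  6.22035769] [ 0.57581618 -0.21222867  0.0232747 ]
[-0.48634069  0.70372222 -1.08991533] 0.4766421939405897 9.2667
```

View pics/g1.png

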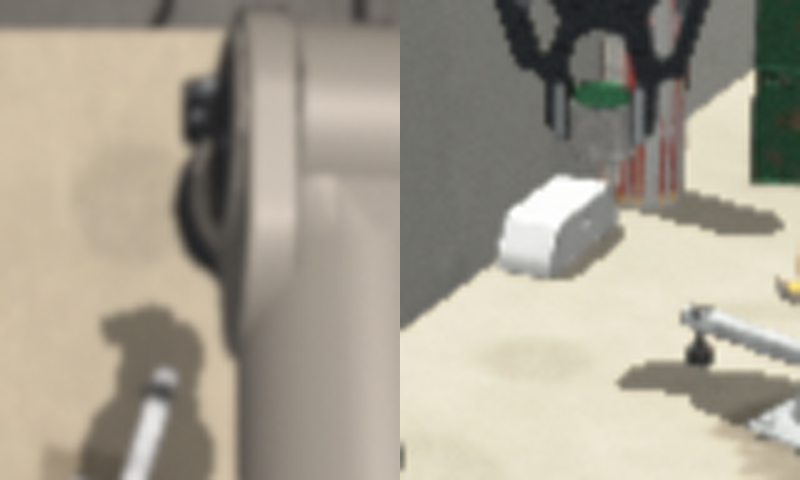

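The coupling is held upright between the pads: the green cap shows in the side crop at about (600,92) and the mark where it stood is empty. Next I move it to hover over the dome and compare the two in the side view.

```bash
python3 - <<'E'
from h import *
x,y=.6388,.0421; g=15.2
robot.line_to([x,y,.16],[180,0,g+90],velocity=.2); robot.line_to([x,y,.084],velocity=.15)
tp=np.array(robot.current_tool_pos()); print(tp,robot.current_eef_rot(),robot.current_finger_gap(),robot.current_contact_force(),robot.current_time_s())
out=[]
for c in ("side","top"):
    im=vision.grab_frame(c)[...,::-1].copy(); cv2.imwrite(f"pics/h_{c}.png",im)
im=cv2.imread("pics/h_side.png"); x0,y0,k=165,180,8
o=cv2.resize(im[y0:y0+75,x0:x0+100],None,fx=k,fy=k,interpolation=cv2.INTER_CUBIC)
def draw(p,col):
    u=(proj("side",p)-[x0,y0]+.5)*k-.5; cv2.circle(o,tuple(int(v) for v in u),2,col,-1)
for a in np.arange(0,360,15):
    c,s=np.cos(np.radians(a)),np.sin(np.radians(a))
    draw((x+.042*c,y+.042*s,.025),(0,0,255)); draw((tp[0]+.021*c,tp[1]+.021*s,tp[2]-.0233),(255,255,0)); draw((tp[0]+.018*c,tp[1]+.018*s,tp[2]+.0187),(255,0,255))
draw((x,y,.042),(0,255,255)); cv2.imwrite("pics/h1.png",o)
E
```

```text
[0.63942802 0.0419376  0.08471253] [ 1.79921329e+02 -2.23118218e-03  1.05162751e+02] 0.4768510661955532 [ 0.24323692  0.38281998 -1.58464791] 11.4833
```

View pics/h1.png

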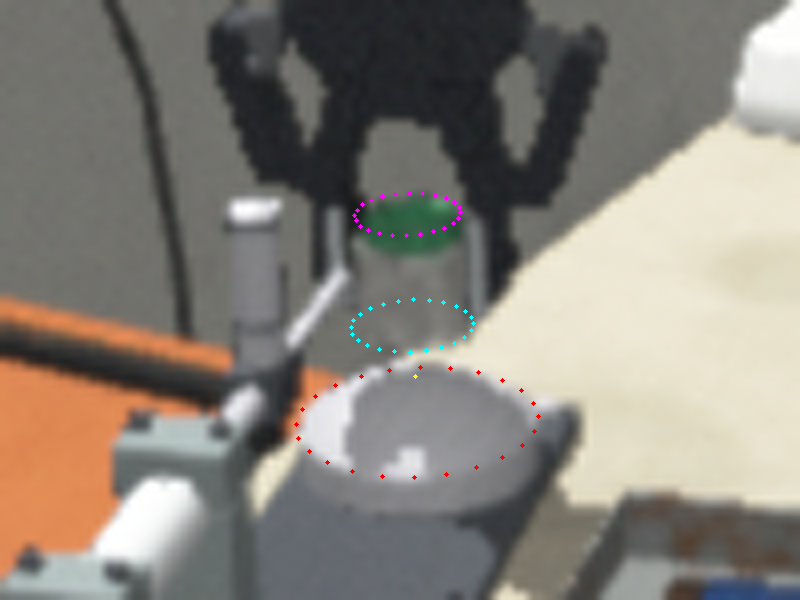

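In the side view the coupling hangs upright, and my projected rims match its cap (408,215) and the dome outline (298–541) to about 1 mm. I'll lower it.

```bash
python3 - <<'E'
from h import *
x,y=.6388,.0421; g=15.2
print(robot.line_to([x,y,.060],velocity=.03,f_stop=3.0),robot.current_tool_pos(),robot.current_contact_force())
robot.pause(.2)
fingers.gripper_to(.6); print(robot.current_tool_pos(),robot.current_contact_force())
robot.pause(.3)
fingers.gripper_to(.78); robot.line_to([x,y,.19],velocity=.12)
print(robot.current_time_s())
robot.move_to([.53,-.05,.26],[180,0,g])
for c in ("side","top"):
    im=vision.grab_frame(c)[...,::-1].copy(); cv2.imwrite(f"pics/p_{c}.png",im)
b=np.zeros((600,800,3),np.uint8)
s=cv2.imread("pics/p_side.png");t=cv2.imread("pics/p_top.png")
b[:600,:400]=cv2.resize(s[185:260,185:235],(400,600),interpolation=cv2.INTER_CUBIC)
b[:500,400:]=cv2.resize(t[140:190,185:225],(400,500),interpolation=cv2.INTER_CUBIC)
cv2.imwrite("pics/p1.png",b); print(robot.current_time_s())
E
```

```text
True [0.63848157 0.04198772 0.06412003] [-0.30437484 -0.28587585  3.95552846]
[0.63697186 0.04142829 0.0621338 ] [ 0.53155988 -0.50207603 -0.59603459]
14.5
15.7417
```

View pics/p1.png

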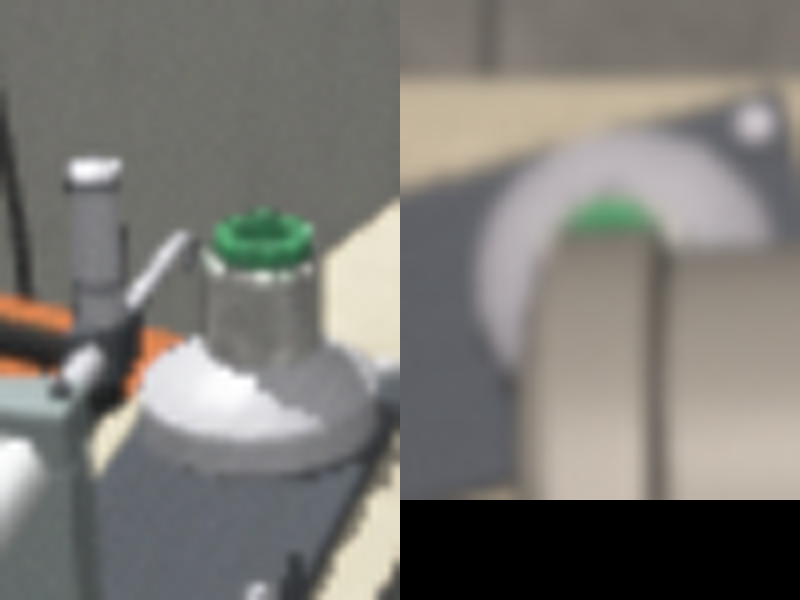

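The coupling stands upright and free on the dome's crown (side crop, cap at (263,238)). Now the post: jaws along the rod, find the home stop, then draw.

```bash
python3 - <<'E'
from h import *
from fit import G
p=[.6388,.0421,np.radians(15.2)]; g=15.2
P0=G(p,(0,.154,.154))
robot.move_to([P0[0],P0[1],.245],[180,0,g]); fingers.gripper_to(.5,60)
print(robot.current_time_s(),robot.current_joint_positions())
print(robot.line_to(P0,velocity=.12,f_stop=8),robot.current_tool_pos(),robot.current_contact_force())
fingers.gripper_to(0,60); print("gap",robot.current_finger_gap(),robot.current_tool_pos(),robot.current_contact_force())
def gy(): q=np.array(robot.current_tool_pos())[:2]-p[:2]; return q@[-np.sin(p[2]),np.cos(p[2])], q@[np.cos(p[2]),np.sin(p[2])]
print(gy())
f0=np.array(robot.current_contact_force())
print(robot.line_to(G(p,(0,.166,.154)),velocity=.02,f_stop=7)); print("home?",gy(),robot.current_contact_force(),robot.current_time_s())
im=vision.grab_frame("side")[...,::-1]; vision.grab_frame("top")
cv2.imwrite("pics/q1.png",cv2.resize(im[170:270,150:250],(600,600),interpolation=cv2.INTER_CUBIC))
E
```

```text
17.0833 [  -1.18843311   30.05620367  -29.13436398   72.50647879   14.32541172
   80.94871995 -104.13879975]
False [0.59901857 0.19112118 0.15496076] [-0.1689539   0.15281393  0.54143965]
gap 0.17206542242278097 [0.59878959 0.1920626  0.15531191] [-1.33315054  1.53121047  3.77806196]
(np.float64(0.15520668301119733), np.float64(0.0007078691290044157))
True
home? (np.float64(0.15527796464932941), np.float64(0.0006730650067562304)) [ 1.03637171 -1.53649374  4.03806178] 18.7083
```

View pics/q1.png

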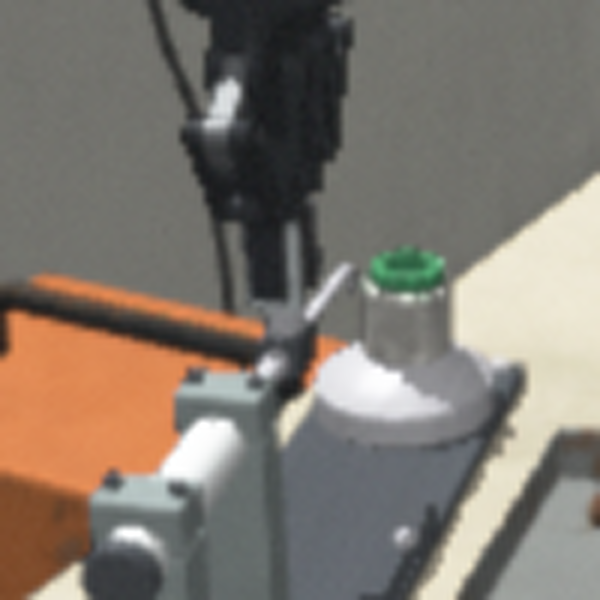

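The jaws grip the post (the dark gripper closes on it at about (275,290)), and the home stop felt at y = 0.1553 agrees with the model. I'll draw 70 mm.

```bash
python3 - <<'E'
from h import *
from fit import G
p=[.6388,.0421,np.radians(15.2)]
def gy(): q=np.array(robot.current_tool_pos())[:2]-p[:2]; return q@[-np.sin(p[2]),np.cos(p[2])], q@[np.cos(p[2]),np.sin(p[2])]
t=.0853; xo,z=.0007,.1553
print(robot.line_to(G(p,(xo,t,z)),velocity=.035,f_stop=40)); robot.pause(.3)
a=gy(); print(a,robot.current_contact_force(),robot.current_finger_gap())
if abs(a[0]-t)>.0005: robot.line_to(G(p,(xo,2*t-a[0],z)),velocity=.02); robot.pause(.3)
print(gy(),robot.current_tool_pos(),robot.current_contact_force(),robot.current_finger_gap(),robot.current_time_s())
im=vision.grab_frame("side")[...,::-1]; tp=vision.grab_frame("top")[...,::-1]
b=np.zeros((600,800,3),np.uint8); b[:,:400]=cv2.resize(im[185:275,165:225],(400,600),interpolation=cv2.INTER_CUBIC)
b[:,400:]=cv2.resize(tp[145:205,105:145+0],(400,600),interpolation=cv2.INTER_CUBIC); cv2.imwrite("pics/d1.png",b)
E
```

```text
False
(np.float64(0.08799279196249474), np.float64(0.0008458362543326884)) [-0.35823158  7.52020006  3.7123864 ] 0.17238872255945625
(np.float64(0.08547502243053944), np.float64(0.000843242295484128)) [0.61720312 0.1248059  0.15531197] [-0.75868221  7.71688905  3.04698777] 0.17179432616523463 21.875
```

View pics/d1.png

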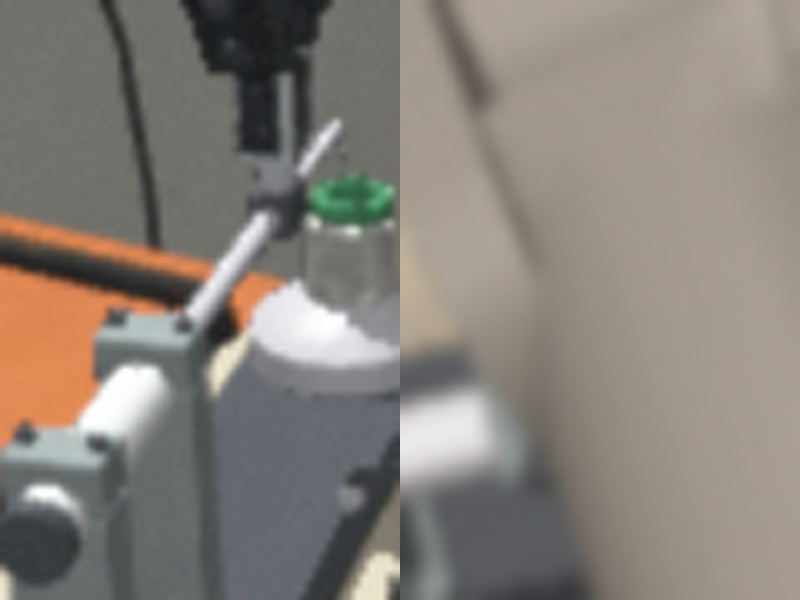

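The side view shows the rod drawn well out, the post gripped and the coupling still upright on the dome. The 7.7 N spring reaction is the value stated for the mark. Handing in.

```bash
python3 -c "
from h import *
workorder.close_job(); print(robot.current_time_s(),robot.current_tool_pos(),robot.current_contact_force(),robot.current_finger_gap())"
```

```text
the job is handed in; nothing more can be done
the job is handed in; nothing more can be done
```

The coupling is standing upright on the dome's crown, and I handed the job in at about 22 s of the 51 s allowed, with the gripper still holding the rod at its mark. No verdict was reported.

**Coupling:** I gripped it twice, turned 90° between, so it was centred in the jaws, then set it on the crown with a light touch-down. Side pictures after release and after drawing the rod show it upright and free. My position estimates for coupling and dome agreed with the side picture to about 1 mm.

**Rod:** I gripped the post along the rod's direction, felt the home stop, and drew the rod 69.8 mm by tool position against a target of 70 mm. The first pull came up about 2.7 mm short under the spring load, and I corrected it. The spring then pulled 7.7 N, which is the value given for the mark.

**What the checks did not show:**
- **Mark ring:** I could not see the dark ring at the tube's mouth. The stand hid it in the side view and the arm blocked the top view, so the mark rests on travel and force.
- **Pointer tip:** in the starting side picture, the tip sat about 4 pixels higher than my model predicted. I did not resolve this; I took it to be the tip's shape.
- **Tape measure and block:** I kept the arm clear of both but did not measure their positions again.

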